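# Turn the cleaning brush bristles-up in its leaning crock

## Robot

A 7-joint arm with a two-finger parallel gripper is mounted at the origin on the work surface. World frame = base frame: x ahead of the robot, y to its left, z up, the work surface at z = 0. Lengths are in m, angles in degrees, forces in N, time in s.
With the tool pointing down it reaches from about 0.425 to 0.875 m from the base axis. Payload 4.7 kg.
Tool frame: the origin (TCP) lies between the finger pads; the fingertips stand 11 mm ahead of it and the grasp point (between the pads) lies 8 mm behind it (env.tcp_to_tips is the distance from the TCP to the fingertips, in m); z points along the fingers, y is the line along which they close (so a half turn about z gives the same grasp; the last joint's range is limited). The gripper opens to 87 mm and grips with 3 to 60 N. Pads are 19 mm wide; open, the fingers measure 117 mm over their backs; the gripper's body (75 mm by 190 mm) begins 51 mm behind the grasp point.
Start: joints at [70.308, 18.392, -4.016, 83.108, 1.295, 78.541, -3.26], TCP at [0.228, -0.609, 0.234] pointing down, gripper open.
Joint ranges: [-163.93, 163.93], [-17.29, 119.83], [-79.2, 71.16], [3.27, 140.29], [-89.18, 269.18], [5.43, 117.66], [-154.24, 154.24]. Speed limits (degrees/s): [147.25, 147.25, 180, 180, 180, 180, 180].

## Interface

Orientations are given as [roll, pitch, yaw] about the fixed x, y, z axes, in that order (R = Rz(yaw) Ry(pitch) Rx(roll)).
In Python, from cell import env, viewer gives the robot as it stands.
- The arm moves only by the tool step_arm, never from a script. Its arguments are lists of equal length, an entry for each row: "delta_pos": the shift along the tool's x, y, z in units of 0.2 m (1.0 is 0.2 m), a list of three; "rot": the turn, a rotation vector about the tool's x, y, z in units of 1.5 rad (1.0 is 1.5 rad), a list of three; "gripper": the gripper command: -1 is shut, 1 is fully open, values between are in proportion. A call has 1 to 20 rows; each row is the pose to reach, as a shift and turn from the pose commanded when the call began, along the tool's axes at that moment; what a row does not reach only later rows make up. A row lasts 1/8 s, in which the tool goes at most 62.5 mm and 10.7 degrees, less where a joint would pass 70% of its speed; a pose out of reach is approached as far as the arm can. A call with a number of a shift or a turn outside -1 to 1 is refused whole. A call with a gripper value outside its range is refused whole. The fingers move at their own pace and stop on an object; "squeeze" is the grip in N (left out, the last holds). Time passes only in rows, so rows that repeat a pose let the fingers close. It gives the time, the measured TCP pose, the force, the opening and the grip force at its end, in the units of the state.
- env.get_obs(): the state, without advancing time (a new reading comes with each control period).
- viewer.read_camera(name): name is "scene" or "top"; returns a dict with "img" (400x640x3 uint8, red, green, blue), "fx", "fy", "cx", "cy" (pixels), "pose" (4x4, takes a point from camera to world coordinates). Camera axes: x right, y down, z forward; pixel columns grow to the right and rows downward; lengths in m; the calibration is good to about 2 mm. A picture is of the moment at which its call begins. There is no depth.
- env.sign_off(): hands the job in; it is judged then, once.
The state is a dict: "time_s": time; "qpos": joint angles; "joint_velocities": joint speeds; "effort": joint torques, N m; "tool_pos": TCP position; "tool_rot": TCP orientation; "force": force on the tool from outside, world axes, zero at the start; "wrist_torque": the same for the moment, N m; "grip_width": finger opening in m; "grasp_force": force on a finger pad.
Only numpy, scipy, OpenCV 4.12 (cv2) and the standard library are available. Lean on these libraries where they do the work, as an engineer would, in place of code of your own. Each camera call takes 0.05 s, during which the arm holds its last target. There are 200 camera calls.

## Task

The wooden-handled cleaning brush was put away bristles-down in its leaning crock, where it cannot dry. Pull it right out, turn it end for end and put it back handle-down in the same crock, pushed in until the handle end is down at the crock's floor, and let go. Leave the tweezers in the other crock and everything else on the board where it stands.

Things in the scene. Friction and masses are not known exactly. Their poses are not given: they have to be found in the camera images.
- brush: Rigid round cleaning brush, 240 long, 70 g. Origin at mid length on its axis, near its centre of mass; +z along it to the bristle tip (z = +120), -z to the handle end (z = -120). Wooden handle 20 diameter from z = -100 to 45, with a 24 bulb at its end (z = -120 to -100); metal ferrule widening from 20 to 27 over z = 45 to 64; dark bristle head, 28 diameter, z = 68 to 120.
- brush_tip (a point): Centre of the bristle end face of the brush (axes as the brush). At the start it is at the floor of brush_crock: the brush stands bristles-down with about 165 of its handle showing, drooping over the lower rim, about 10 degrees flatter than the crock, so rising about 35 degrees above the horizontal.
- brush_handle_end (a point): Centre of the handle end face of the brush (axes as the brush). Put back handle-down and let go, the brush droops over the lower rim again, up to 13 degrees flatter than the crock.
- brush_crock: White ceramic round crock holding the brush, fixed on a bamboo stand, leaning 45 degrees from vertical, mouth to the robot's right. Origin: centre of its underside; z along its axis out of the mouth, y horizontal, x downhill (right and down). Outside 47 diameter, 85 long; inside 38 diameter; inner floor at z = 6, mouth at z = 85 (79 deep). An identical crock holds the tweezers; sides vary.
- brush_crock_mouth (a point): Centre of the mouth of brush_crock, 92 above the board (axes as the crock).
- brush_crock_floor (a point): Centre of the inner floor of brush_crock, 79 below the mouth along its axis (axes as the crock).
- brush_stand: The bamboo stand under brush_crock, fixed to the board: foot 125 x 66 x 14, two cheeks 62 apart outside reaching 76 high on either side of the crock. Origin at the centre of its underside on the board; the crock leans towards its +x (roughly the robot's right); z up.
- tweezer_crock: The identical crock holding the tweezers; axes as for brush_crock. Not to be used.
- tweezers: Long chrome tweezers, 186 long, 10 wide, leaning in the other crock, their top about 150 above the board. Origin at mid length, z along them to the upper end. Leave alone.
- spray_bottle: Empty clear glass spray bottle with black head, 74 diameter, 190 tall. Origin at the centre of its underside. Leave alone.
- tray: Round aluminium feeding tray, 120 diameter, 18 high. Origin under its centre. Leave alone.
- hide: Orange plastic half-dome hide, 120 long (x), 146 wide, 73 high. Origin at the centre of its underside. Leave alone.
- pellet_jar: Glass jar with a white lid, 64 diameter, 75 tall. Origin at the centre of its underside. Leave alone.
- water_dish: Small terracotta water dish between the stands, 76 diameter, 26 high. Origin at the centre of its underside. Leave alone.
- vitamin_tin: Plain metal tin, 52 diameter, 55 tall. Origin at the centre of its underside. Leave alone.
Mind the look-alikes: they are no part of the job. What is shaped like the brush_stand but blue or turquoise is not meant.

How it is judged:
By the outcome, as a careful person would: the job done as asked, in the order asked, and still so for the second after the job is handed in, with the robot touching nothing.
It also fails if it takes over 54 s, if anything falls off the work surface, if the arm or the gripper's body presses on something with over 40 N, if the wrist force passes 120 N, or if a joint passes its speed limit or range.

## Working session

There is one attempt and no reset: what is moved stays moved. The work goes in short steps, Python scripts to look and compute and a tool call to move; the robot and the scene stay as the last step left them, time stands still between calls to the robot, and variables do not carry over. Pictures are saved under pics/ and viewed, at most 10 in all, crops included, and the job is handed in when it is done.

Besides the shell and the picture viewer there is one more tool, called after "Request:" as name(argument=value, ...), one argument or row to a line, values as JSON. step_arm: Moves the arm, as the interface text tells. Shifts and turns lie within -1 to 1; 1 stands for 0.2 m of shift or 1.5 rad of turn. Its arguments: {"type":"object","properties":{"delta_pos":{"type":"array"},"rot":{"type":"array"},"gripper":{"type":"array"},"squeeze":{"type":"number"}},"required":["delta_pos","rot","gripper"]}

```bash
mkdir -p pics; ls
python3 - <<'E'
from cell import env, viewer
import cv2,numpy as np
for n in ["scene","top"]:
    c=viewer.read_camera(n); cv2.imwrite(f"pics/{n}0.png",c["img"][:,:,::-1])
    print(n,c["fx"],c["fy"],c["cx"],c["cy"],np.round(c["pose"],4).tolist())
print(env.get_obs())
E
```

```text
pics
scene 466.00521062664325 466.00521062664325 318.71101097923577 197.2450215212563 [[-0.2039, 0.6007, -0.7731, 1.4542], [0.9788, 0.1105, -0.1723, 0.1786], [-0.018, -0.7918, -0.6105, 0.8486], [0.0, 0.0, 0.0, 1.0]]
top 506.0884006727506 506.0884006727506 318.92484565509056 201.60185527928394 [[-0.0062, -0.9981, 0.0615, 0.4168], [-1.0, 0.0062, -0.0016, -0.0219], [0.0012, -0.0615, -0.9981, 1.7887], [0.0, 0.0, 0.0, 1.0]]
{'time_s': 0.1, 'qpos': array([70.30760484, 18.43417682, -4.01524106, 83.16802367,  1.29353372,
       78.54132629, -3.26062713]), 'joint_velocities': array([ 0.03048655, -0.05140847, -0.0069301 , -0.18902121,  0.02531289,
        0.02549904, -0.13155991]), 'effort': array([ 1.54096761e-04, -4.92574382e+01, -4.05533239e-01, -3.13400567e+01,
       -6.40205084e-02,  3.94583435e-02,  7.42506336e-05]), 'tool_pos': array([ 0.22742911, -0.60840067,  0.23257705]), 'tool_rot': array([-1.79901623e+02,  4.16168411e-03,  2.05008005e+01]), 'force': array([-0.31954856,  0.54083759, -0.30277399]), 'wrist_torque': array([-0.02089511,  0.02905531, -0.04685054]), 'grasp_force': 0.0, 'grip_width': 0.08694176548856776}
```

View pics/scene0.png

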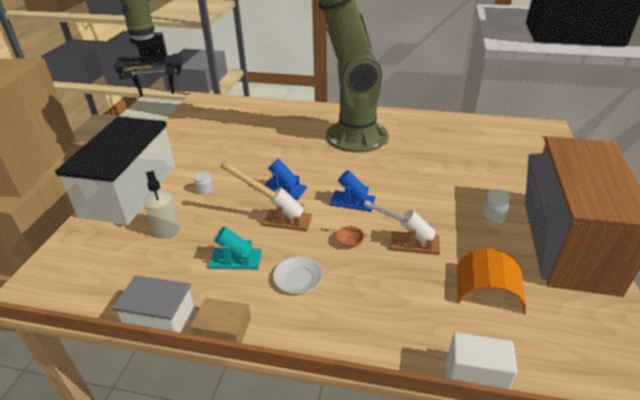

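View pics/top0.png

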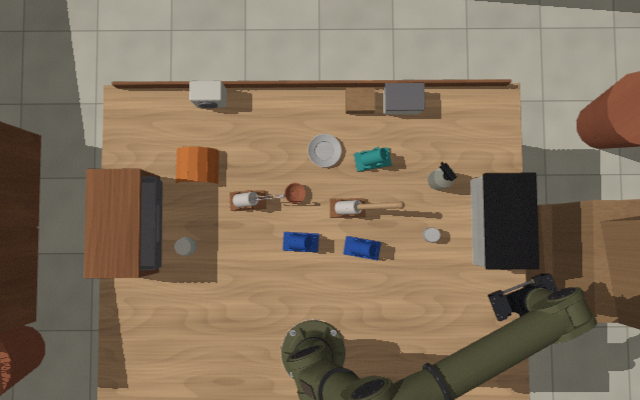

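The scene view shows the brush in the white crock on the brown stand, at scene (285,210) and top (350,207), with the handle end near scene (225,166) and top (402,206).

These could be mistaken for it:
- The tweezers' brown stand at scene (415,235), top (245,200).
- The blue stands at scene (285,180) and (352,190).
- The turquoise stand at scene (236,250).

I choose the brown stand with the wooden handle and will check it in a close crop.

Run:
```python
import cv2,numpy as np
a=cv2.imread("pics/scene0.png")[150:240,210:330]; b=cv2.imread("pics/top0.png")[180:235,320:420]
a=cv2.resize(a,None,fx=5,fy=5,interpolation=cv2.INTER_CUBIC)[:, :]
b=cv2.resize(b,None,fx=6,fy=6,interpolation=cv2.INTER_CUBIC)
a=cv2.resize(a,(360,270)) if 0 else a
cv2.imwrite("pics/ca.png",a);cv2.imwrite("pics/cb.png",b)
```

```text
(no output)
```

View pics/ca.png

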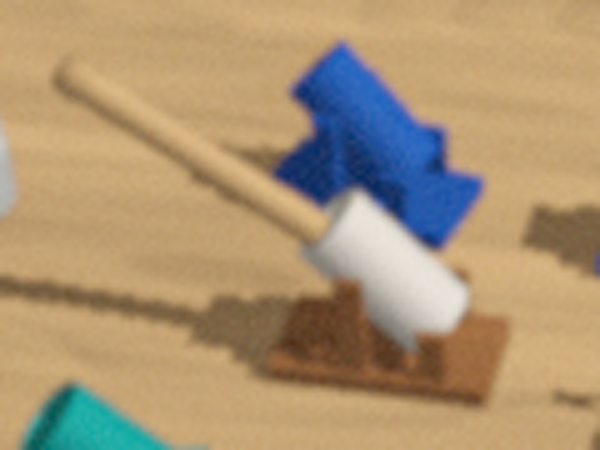

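View pics/cb.png

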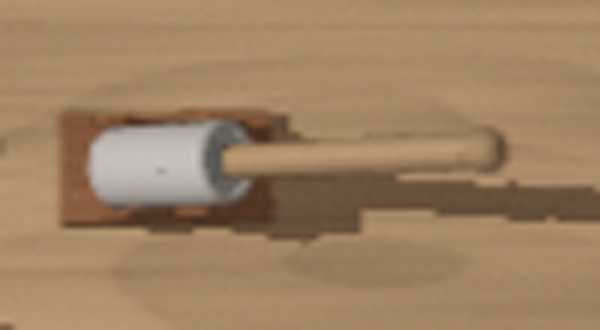

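The crops confirm it. The handle end is at scene (223.6,165) and top (402,204.7). The mouth centre is at scene (276.4,194.4) and top (358.3,207). The brown foot's corners in the top view run from about (330,199) to (365,217.5).

```bash
cat > h.py <<'E'
import numpy as np, cv2
from scipy.spatial.transform import Rotation as Rot
from cell import env, viewer
CAM={"scene":None,"top":None}
def cam(n):
    if CAM[n] is None: CAM[n]=viewer.read_camera(n)
    return CAM[n]
def ray(n,p):
    c=cam(n); d=np.array([(p[0]-c["cx"])/c["fx"],(p[1]-c["cy"])/c["fy"],1]); T=np.array(c["pose"]); return T[:3,3],T[:3,:3]@d
def tri(ps,pt):
    o1,d1=ray("scene",ps);o2,d2=ray("top",pt)
    s=np.linalg.lstsq(np.c_[d1,-d2],o2-o1,rcond=None)[0]
    a,b=o1+s[0]*d1,o2+s[1]*d2
    return (a+b)/2,np.linalg.norm(a-b)
def plane(n,p,z):
    o,d=ray(n,p); return o+d*(z-o[2])/d[2]
E
python3 - <<'E'
from h import *
H,e=tri((223.6,165),(402.2,204.7)); M,e2=tri((276.4,194.4),(358.3,207)); B,e3=tri((273.6,195),(358,206.7))
print(H,e,M,e2,B,e3)
d=H-B; print("brush dir",d/np.linalg.norm(d),np.degrees(np.arcsin(d[2]/np.linalg.norm(d))))
for p in [(330,198.8),(330,217.7),(365.3,198.8),(365.3,217.5)]: print(plane("top",p,.014))
for n,t in [("top",(358.3,207)),("scene",(276.4,194.4))]: print("mouth@.092",plane(n,t,.092))
for n,t in [("top",(402.2,204.7)),("scene",(223.6,165))]: print("end@.17",plane(n,t,.17))
E
```

```text
[ 0.50439602 -0.28964367  0.17024495] 0.00313099132746799 [ 0.50164519 -0.15371351  0.08940208] 0.006445387374497928 [ 0.50380012 -0.15674802  0.08846203] 0.001732950839246816
brush dir [ 0.0038188  -0.85164929  0.52409818] 31.60755306850144
[ 0.53577161 -0.06366718  0.014     ]
[ 0.46934975 -0.06316346  0.014     ]
[ 0.53500761 -0.1877476   0.014     ]
[ 0.46928329 -0.18696716  0.014     ]
mouth@.092 [ 0.50236883 -0.15662796  0.092     ]
mouth@.092 [ 0.50442818 -0.14936439  0.092     ]
end@.17 [ 0.50494444 -0.29118092  0.17      ]
end@.17 [ 0.50391049 -0.28817494  0.17      ]
```

Request:
step_arm(
  delta_pos=[
    [0.3, -0.1, -0.4],
    [0.6, -0.2, -0.6],
    [0.6, -0.2, -0.6],
    [0.6, -0.2, -0.6],
  ],
  rot=[
    [0.1, 0, 0],
    [0.2, 0, 0],
    [0.2, 0, 0],
    [0.2, 0, 0],
  ],
  gripper=[1, 1, 1, 1],
)

```text
time_s: 0.7
tool_pos: [0.3305, -0.5276, 0.3557]
tool_rot: [-163.0, -0.2, 20.9]
force: [-0.5, 0.6, 0.7]
grip_width: 0.087
grasp_force: 0.0
```

```bash
cat > rec.py <<'E'
from h import *
o=env.get_obs()
with open("log.txt","a") as f: f.write(" ".join(map(str,[*o["qpos"],*o["tool_pos"],*o["tool_rot"]]))+"\n")
print(round(o["time_s"],2),o["qpos"].round(2),o["tool_pos"].round(4),o["tool_rot"].round(1),o["force"].round(1),o["grip_width"],o["grasp_force"])
print(Rot.from_euler("xyz",o["tool_rot"],degrees=True).as_matrix().round(3).tolist())
E
echo "70.30760484 18.43417682 -4.01524106 83.16802367 1.29353372 78.54132629 -3.26062713 0.22742911 -0.60840067 0.23257705 -179.901623 0.0041616841 20.5008005">log.txt
python3 rec.py
```

```text
0.7 [ 61.59  27.26  -6.67  59.21  -1.25 110.16 -14.11] [ 0.3305 -0.5276  0.3557] [-163.    -0.2   20.9] [-0.5  0.6  0.7] 0.08701382981028354 0.0
[[0.934, 0.342, -0.101], [0.357, -0.893, 0.274], [0.004, -0.292, -0.956]]
```

Request:
step_arm(
  delta_pos=[
    [0.1, 0, 0],
    [0.3, 0, 0],
    [0.4, -0.2, 0],
    [0.4, -0.2, 0],
  ],
  rot=[
    [0, 0.1, 0.1],
    [0, 0.2, 0.2],
    [0, 0.3, 0.3],
    [0, 0.3, 0.3],
  ],
  gripper=[1, 1, 1, 1],
)

```text
time_s: 1.2
tool_pos: [0.3861, -0.4635, 0.3651]
tool_rot: [-157.9, -16.1, -12.9]
force: [-0.8, -0.1, -0.0]
grip_width: 0.0872
grasp_force: 0.0
```

```bash
python3 rec.py
```

```text
1.2 [ 67.25  15.03  -5.76  76.99 -24.8   94.79 -38.76] [ 0.3861 -0.4635  0.3651] [-157.9  -16.1  -12.9] [-0.8 -0.1 -0. ] 0.08717654185784629 0.0
[[0.937, -0.105, 0.334], [-0.214, -0.926, 0.31], [0.277, -0.362, -0.89]]
```

```bash
cat > fk.py <<'E'
import numpy as np, itertools
from scipy.optimize import least_squares
from scipy.spatial.transform import Rotation as Rot
def fk(q,s,p):
    c1,c7,d1,d3,a3,d5,a5,dt,a6=p
    R=np.eye(3);x=np.zeros(3)
    def rz(a):return Rot.from_euler("z",a,degrees=True).as_matrix()
    def ry(a):return Rot.from_euler("y",a,degrees=True).as_matrix()
    R=rz(s[0]*q[0]+c1*57.3); x=R@[0,0,d1]
    R=R@ry(q[1])@rz(s[1]*q[2]); x=x+R@[a3,0,d3]
    R=R@ry(q[3]); x=x+R@[a5,0,0]; R=R@rz(s[2]*q[4]); x=x+R@[0,0,d5]
    R=R@ry(q[5]); x=x+R@[a6,0,0]; R=R@rz(s[3]*q[6]+c7*57.3); x=x+R@[0,0,dt]
    return x,R
def fit():
    D=np.loadtxt("log.txt"); best=None
    for s in itertools.product([1,-1],repeat=4):
        for c7 in (0,1.57,3.14,-1.57):
            def f(p):
                r=[]
                for d in D:
                    x,R=fk(d[:7],s,p); Rt=Rot.from_euler("xyz",d[10:],degrees=True)
                    r+=[*(x-d[7:10]),*(.3*(Rot.from_matrix(R).inv()*Rt).as_rotvec())]
                return np.r_[r, 0.001*(p[2:]-[.35,.4,0,.35,0,.2,0])]
            g=least_squares(f,[0,c7,.35,.4,0,.35,0,.2,0])
            if best is None or g.cost<best[0]: best=(g.cost,s,g.x)
    return best
if __name__=="__main__":
    b=fit(); print(b[0],b[1],b[2].round(4))
    D=np.loadtxt("log.txt")
    for d in D:
        x,R=fk(d[:7],b[1],b[2]); print((x-d[7:10]).round(4),np.degrees((Rot.from_matrix(R).inv()*Rot.from_euler("xyz",d[10:],degrees=True)).magnitude()).round(2))
E
python3 fk.py
```

```text
1.894802216034801e-05 (-1, -1, -1, -1) [-0.0362  1.5364  0.1763  0.5012 -0.0069  0.5086 -0.0315  0.3503  0.0059]
[ 0.0015  0.0004 -0.    ] 0.11
[-0.0001 -0.0001 -0.    ] 0.61
[-0.0001  0.0002  0.    ] 0.95
```

```bash
cat > ik.py <<'E'
from fk import *
lo=np.array([-163.93,-17.29,-79.2,3.27,-89.18,5.43,-154.24])+3; hi=np.array([163.93,119.83,71.16,140.29,269.18,117.66,154.24])-3
S=(-1,)*4; P=fit()[2]
def ik(x,R,q0):
    def f(q):
        a,B=fk(q,S,P); return np.r_[(a-x)*5,(Rot.from_matrix(B).inv()*Rot.from_matrix(R)).as_rotvec(),1e-4*(q-q0)/57]
    g=least_squares(f,np.clip(q0,lo+.1,hi-.1),bounds=(lo,hi)); 
    return g.x, np.linalg.norm(g.fun[:6])
def pose(c,el,phi,sx):
    e=np.radians(el); b=np.array([0,-np.cos(e),np.sin(e)]); n=np.array([0,-np.sin(e),-np.cos(e)])
    z=np.cos(np.radians(phi))*n+np.sin(np.radians(phi))*np.array([1,0,0]); x=sx*b
    return c+.008*z, np.c_[x,np.cross(z,x),z]
E
python3 - <<'E'
from ik import *
rng=np.random.default_rng(0)
b45=np.array([0,-.707,.707]);b35=np.array([0,-.819,.574]);F=np.array([.503,-.099,.036])
pA=F+[0,.005,0]+.105*b35; pB=F+.195*b45+[0,0,.05]; pC=F+.135*b45
for nm,c,el in (("A",pA,35),("B",pB,45),("C",pC,45)):
  for phi in (-40,-20,0,20,40):
    for sx in (1,-1):
      sol=[]
      for k in range(10):
        q,r=ik(*pose(c,el,phi,sx),rng.uniform(lo,hi) if k else np.array([40,20,0,80,0,80,0.]))
        if r<2e-3 and not any(np.abs(q-t).max()<25 for t in sol): sol.append(q)
      print(nm,phi,sx,[t.round(0).astype(int).tolist() for t in sol][:4])
E
```

```text
A -40 1 [[15, 39, -22, 89, 36, 103, 151]]
A -40 -1 [[2, 37, -3, 89, 29, 98, -21], [30, 46, -46, 89, 45, 112, -39], [-39, 58, 68, 89, -7, 91, 17]]
A -20 1 [[47, 48, -74, 103, 61, 108, 132], [14, 25, -21, 103, 39, 84, 151]]
A -20 -1 [[5, 24, -9, 103, 36, 81, -25], [-50, 43, 68, 102, -1, 70, 10], [-24, 26, 28, 103, 24, 75, -14], [36, 34, -52, 103, 50, 94, -39]]
A 0 1 [[1, 11, -6, 117, 42, 61, 151], [56, 28, -74, 118, 62, 80, 135]]
A 0 -1 [[10, 12, -16, 117, 44, 62, -31], [-61, 24, 68, 117, 16, 50, -5], [36, 16, -46, 117, 51, 68, -36], [57, 30, -76, 118, 63, 82, -46]]
A 20 1 [[43, 0, -46, 132, 57, 40, 140], [-48, 0, 44, 132, 58, 40, 140], [-15, 0, 12, 132, 58, 40, 140]]
A 20 -1 [[14, 0, -17, 132, 57, 40, -40], [-54, 0, 51, 132, 58, 40, -40], [73, 0, -76, 132, 57, 40, -40], [-29, 0, 25, 132, 58, 40, -40]]
A 40 1 []
A 40 -1 []
B -40 1 []
B -40 -1 [[3, 32, -1, 84, 38, 107, -19], [20, 35, -28, 85, 46, 115, -27], [-24, 38, 40, 84, 24, 99, -4]]
B -20 1 [[30, 23, -40, 98, 52, 99, 151]]
B -20 -1 [[7, 19, -10, 98, 44, 91, -22], [49, 38, -73, 98, 64, 115, -39], [-48, 33, 66, 98, 18, 77, 2], [34, 2
[... 443 characters left out ...]
 -40 1 [[25, 43, -41, 89, 48, 115, 138], [3, 37, -7, 89, 37, 104, 151]]
C -40 -1 [[-1, 37, -1, 89, 34, 102, -26], [-33, 47, 51, 89, 12, 92, -3]]
C -20 1 [[-6, 24, 1, 103, 40, 84, 151]]
C -20 -1 [[2, 25, -9, 103, 43, 86, -31], [-36, 30, 40, 102, 26, 76, -16], [34, 34, -53, 103, 56, 101, -44]]
C 0 1 [[-10, 12, 2, 117, 50, 66, 145]]
C 0 -1 [[8, 12, -17, 117, 53, 69, -37], [-64, 25, 68, 117, 27, 53, -15], [52, 29, -74, 117, 68, 89, -49], [-36, 14, 32, 117, 44, 62, -30]]
C 20 1 [[-31, 0, 24, 132, 66, 49, 134], [28, 0, -36, 132, 67, 49, 134]]
C 20 -1 [[15, 0, -23, 132, 67, 49, -46], [-63, 0, 56, 132, 66, 49, -46], [68, 1, -76, 132, 67, 50, -47], [-24, 0, 17, 132, 66, 49, -46]]
C 40 1 []
C 40 -1 []
```

```bash
cat > go.py <<'E'
from h import *
np.set_printoptions(suppress=True)
def pose(c,el,phi,sx):
    e=np.radians(el); b=np.array([0,-np.cos(e),np.sin(e)]); n=np.array([0,-np.sin(e),-np.cos(e)])
    z=np.cos(np.radians(phi))*n+np.sin(np.radians(phi))*np.array([1,0,0]); x=sx*b
    return np.asarray(c)+.008*z, np.c_[x,np.cross(z,x),z]
def cur():
    o=env.get_obs(); return o["tool_pos"],Rot.from_euler("xyz",o["tool_rot"],degrees=True).as_matrix()
def rel(x,R,p0=None):
    p,Q=p0 or cur(); return (Q.T@(x-p)/.2).round(3).tolist(), (Rot.from_matrix(Q.T@R).as_rotvec()/1.5).round(3).tolist()
E
python3 - <<'E'
from go import *
x,R=pose([.504,-.1915,.101],35,0,-1); z=R[:,2]
print(rel(x-.18*z,R))
E
```

```text
([-0.016, -1.556, 1.319], [-0.373, -0.656, -1.124])
```

Request:
step_arm(
  delta_pos=[
    [0, -0.2, 0],
    [0, -0.5, 0],
    [0, -0.8, 0],
    [0, -0.9, 0.1],
    [0, -0.9, 0.1],
    [0, -0.9, 0.1],
    [0, -0.9, 0.1],
  ],
  rot=[
    [-0.04, -0.06, -0.1],
    [-0.07, -0.13, -0.22],
    [-0.11, -0.2, -0.33],
    [-0.15, -0.26, -0.45],
    [-0.19, -0.33, -0.56],
    [-0.19, -0.33, -0.56],
    [-0.19, -0.33, -0.56],
  ],
  gripper=[1, 1, 1, 1, 1, 1, 1],
)

```text
time_s: 2.08
tool_pos: [0.4123, -0.2919, 0.412]
tool_rot: [178.6, 4.6, 39.6]
force: [0.3, -1.1, 0.1]
grip_width: 0.0869
grasp_force: 0.0
```

```bash
python3 rec.py
python3 - <<'E'
from go import *
x,R=pose([.504,-.1915,.101],35,0,-1); z=R[:,2]
print(rel(x-.15*z,R))
E
```

```text
2.08 [ 49.39  -0.11 -20.39  84.39   4.84  96.04 -20.86] [ 0.4123 -0.2919  0.412 ] [178.6   4.6  39.6] [ 0.3 -1.1  0.1] 0.08694991327713555 0.0
[[0.768, 0.639, -0.046], [0.635, -0.769, -0.071], [-0.081, 0.025, -0.996]]
([1.009, -0.431, 0.884], [-0.186, -0.323, -0.562])
```

Request:
step_arm(
  delta_pos=[
    [0.3, -0.13, 0.1],
    [0.6, -0.25, 0.3],
    [0.8, -0.33, 0.5],
    [1.0, -0.43, 0.7],
    [1.0, -0.43, 0.88],
    [1.0, -0.43, 0.88],
    [1.0, -0.43, 0.88],
  ],
  rot=[
    [-0.04, -0.06, -0.1],
    [-0.07, -0.13, -0.22],
    [-0.11, -0.2, -0.33],
    [-0.15, -0.26, -0.45],
    [-0.186, -0.323, -0.562],
    [-0.186, -0.323, -0.562],
    [-0.186, -0.323, -0.562],
  ],
  gripper=[1, 1, 1, 1, 1, 1, 1],
)

```text
time_s: 2.95
tool_pos: [0.5033, -0.1133, 0.22]
tool_rot: [179.9, 35.1, 89.7]
force: [-0.4, -0.0, 0.5]
grip_width: 0.0868
grasp_force: 0.0
```

```bash
python3 rec.py
python3 - <<'E'
from go import *
x,R=pose([.504,-.1915,.101],35,0,-1); z=R[:,2]
print(rel(x-.15*z,R)); print(rel(x,R))
c=cam("top");a=c["img"][150:260,280:440,::-1]; c=cam("scene"); b=c["img"][110:240,200:340,::-1]
cv2.imwrite("pics/g.png",np.hstack([cv2.resize(a,(400,400)),cv2.resize(b,(400,400))]))
E
```

```text
2.95 [ 26.09   7.83 -41.95 107.12  39.27  81.04 -27.59] [ 0.5033 -0.1133  0.22  ] [179.9  35.1  89.7] [-0.4 -0.   0.5] 0.08678684140824794 0.0
[[0.004, 1.0, -0.001], [0.819, -0.004, -0.574], [-0.574, 0.002, -0.819]]
([0.021, 0.003, 0.002], [-0.0, 0.001, -0.003])
([0.022, 0.004, 0.752], [-0.0, 0.001, -0.003])
```

View pics/g.png

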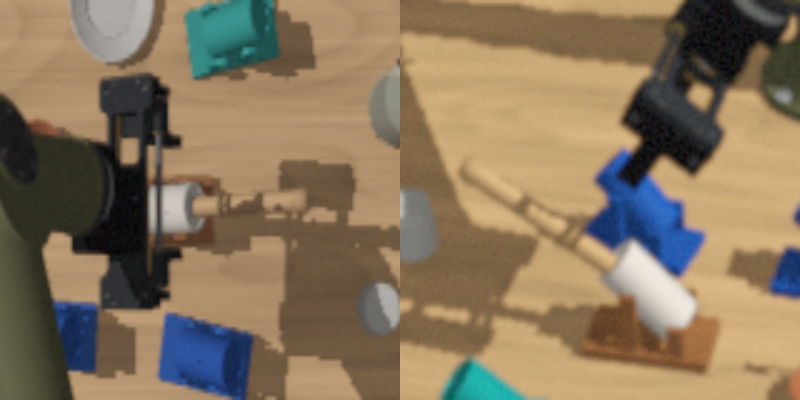

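The gripper hovers above and to the left of the brush, squarely across the handle in line with the crock, and the descent path is clear. I'll descend and close.

Request:
step_arm(
  delta_pos=[
    [0.02, 0, 0.2],
    [0.02, 0, 0.4],
    [0.02, 0, 0.6],
    [0.02, 0, 0.7],
    [0.02, 0, 0.75],
    [0.02, 0, 0.75],
    [0.02, 0, 0.75],
    [0.02, 0, 0.75],
    [0.02, 0, 0.75],
    [0.02, 0, 0.75],
    [0.02, 0, 0.75],
    [0.02, 0, 0.75],
  ],
  rot=[
    [0, 0, 0],
    [0, 0, 0],
    [0, 0, 0],
    [0, 0, 0],
    [0, 0, 0],
    [0, 0, 0],
    [0, 0, 0],
    [0, 0, 0],
    [0, 0, 0],
    [0, 0, 0],
    [0, 0, 0],
    [0, 0, 0],
  ],
  gripper=[1, 1, 1, 1, 1, 1, -1, -1, -1, -1, -1, -1],
  squeeze=20,
)

```text
time_s: 4.55
tool_pos: [0.5033, -0.1946, 0.0936]
tool_rot: [180.0, 35.0, 90.0]
force: [-0.0, 0.3, 0.7]
grip_width: 0.0348
grasp_force: 0.0
```

```bash
python3 rec.py
python3 - <<'E'
from go import *
# align to 45 about tip and pull along the crock axis
F=np.array([.503,-.099,.036]);b=np.array([0,-.7071,.7071])
for s in (.01,.05,.1,.15):
    print(s,rel(*pose(F+b*(.12+s),45,0,-1)))
E
```

```text
4.55 [ 29.27  16.11 -36.92 114.91  49.25  67.27 -33.19] [ 0.5033 -0.1946  0.0936] [180.  35.  90.] [-0.   0.3  0.7] 0.03483030474419368 0.0
[[0.0, 1.0, 0.0], [0.819, 0.0, -0.574], [-0.574, 0.0, -0.819]]
0.01 ([-0.091, -0.001, -0.112], [0.0, -0.116, -0.0])
0.05 ([-0.288, -0.001, -0.146], [0.0, -0.116, -0.0])
0.1 ([-0.534, -0.001, -0.19], [0.0, -0.116, -0.0])
0.15 ([-0.78, -0.001, -0.233], [0.0, -0.116, -0.0])
```

Not closed yet (35 mm); I'll keep closing.

Request:
step_arm(
  delta_pos=[
    [0, 0, 0],
    [0, 0, 0],
    [0, 0, 0],
    [0, 0, 0],
  ],
  rot=[
    [0, 0, 0],
    [0, 0, 0],
    [0, 0, 0],
    [0, 0, 0],
  ],
  gripper=[-1, -1, -1, -1],
  squeeze=25,
)

```text
time_s: 5.05
tool_pos: [0.5032, -0.1946, 0.0936]
tool_rot: [180.0, 35.0, 90.0]
force: [-0.8, -0.5, -0.0]
grip_width: 0.0184
grasp_force: 24.7
```

Request:
step_arm(
  delta_pos=[
    [-0.05, 0, -0.06],
    [-0.09, 0, -0.11],
    [-0.19, 0, -0.13],
    [-0.29, 0, -0.146],
    [-0.41, 0, -0.17],
    [-0.53, 0, -0.19],
    [-0.65, 0, -0.21],
    [-0.78, 0, -0.233],
    [-0.78, 0, -0.4],
    [-0.78, 0, -0.6],
    [-0.78, 0, -0.7],
    [-0.78, 0, -0.7],
  ],
  rot=[
    [0, -0.06, 0],
    [0, -0.116, 0],
    [0, -0.116, 0],
    [0, -0.116, 0],
    [0, -0.116, 0],
    [0, -0.116, 0],
    [0, -0.116, 0],
    [0, -0.116, 0],
    [0, -0.116, 0],
    [0, -0.116, 0],
    [0, -0.116, 0],
    [0, -0.116, 0],
  ],
  gripper=[-1, -1, -1, -1, -1, -1, -1, -1, -1, -1, -1, -1],
)

```text
time_s: 6.55
tool_pos: [0.5041, -0.2412, 0.2985]
tool_rot: [179.8, 45.0, 90.0]
force: [0.2, 0.3, -1.1]
grip_width: 0.0188
grasp_force: 24.9
```

```bash
python3 rec.py
python3 - <<'E'
from go import *
a=cam("top")["img"][:,200:500,::-1]; b=cam("scene")["img"][60:260,160:360,::-1]
cv2.imwrite("pics/p.png",np.hstack([cv2.resize(a,(400,533))[67:467],cv2.resize(b,(400,400))]))
E
python3 fk.py
```

```text
6.55 [ 30.56   3.78 -35.97 105.67  47.79  80.87 -17.61] [ 0.5041 -0.2412  0.2985] [179.8  45.   90. ] [ 0.2  0.3 -1.1] 0.018764582643723115 24.85124420374632
[[0.001, 1.0, 0.003], [0.707, 0.002, -0.707], [-0.707, 0.003, -0.707]]
0.0001507165971489638 (-1, -1, -1, -1) [-4.0100e-02  1.5352e+00  2.4010e-01  4.7120e-01 -8.0000e-04  5.1430e-01
 -7.7000e-03  3.6030e-01  3.9000e-03]
[-0.      0.0007 -0.001 ] 0.27
[-0.0001  0.002   0.0009] 0.69
[ 0.0051 -0.0023  0.0003] 1.05
[ 0.0022  0.0048 -0.0008] 0.32
[0.0001 0.0013 0.0004] 1.33
[ 0.0014 -0.0002  0.    ] 1.33
[-0.003   0.0011  0.0001] 1.67
```

View pics/p.png

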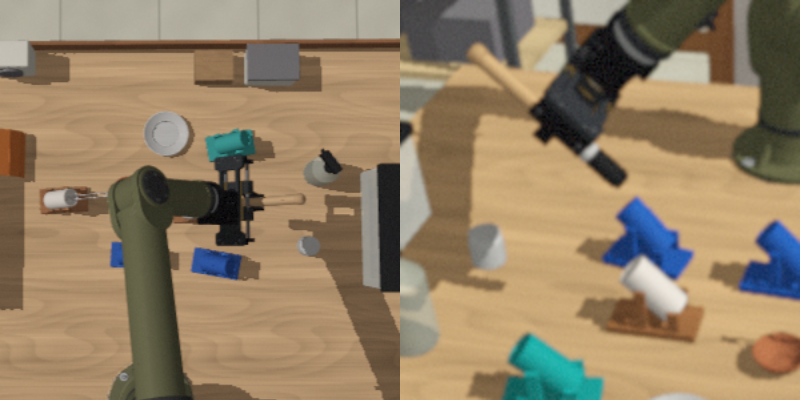

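The brush is clear of the crock and held square, with the bristles at panel pixel (607,165) above the crock mouth at (640,270). The stand has not moved. Next I'll check the flip target and turn the brush in stages.

Run:
```python
from ik import *
from go import rel
F=np.array([.503,-.099,.036]);b=np.array([0,-.7071,.7071])
q0=env=None
from h import env
q0=env.get_obs()["qpos"].copy(); q0[6]=145
for el in (40,45):
  for phi in (0,10,20,30):
    for s in (.12,0):
      r=[ik(*pose(F+b*(.12+s),el,phi,1),q0+d) for d in (0,np.array([-30,0,30,0,0,0,0]),np.array([20,0,-25,0,0,0,0]))]
      print(el,phi,s,[(t[0].round(0).astype(int).tolist(),round(t[1],4)) for t in r])
x,R=pose(F+b*.27+[0,0,.03],45,20,-1)
for k in (60,):print(rel(x,R@Rot.from_euler("z",-k,degrees=True).as_matrix()))
```

```text
40 0 0.12 [([68, 20, -76, 112, 61, 80, 151], np.float64(0.0064)), ([68, 20, -76, 112, 61, 80, 151], np.float64(0.0064)), ([68, 20, -76, 112, 61, 80, 151], np.float64(0.0064))]
40 0 0 [([27, 15, -38, 116, 53, 70, 143], np.float64(0.0)), ([1, 12, -9, 116, 47, 66, 147], np.float64(0.0)), ([43, 20, -57, 116, 59, 76, 139], np.float64(0.0))]
40 10 0.12 [([75, 6, -76, 119, 57, 62, 151], np.float64(0.0666)), ([75, 6, -76, 119, 57, 62, 151], np.float64(0.0666)), ([75, 6, -76, 119, 57, 62, 151], np.float64(0.0666))]
40 10 0 [([29, 7, -38, 124, 56, 58, 141], np.float64(0.0)), ([0, 6, -8, 124, 53, 56, 143], np.float64(0.0)), ([49, 11, -60, 124, 60, 62, 138], np.float64(0.0))]
40 20 0.12 [([-55, -14, 55, 127, 65, 53, 151], np.float64(0.0)), ([-55, -14, 55, 127, 65, 53, 151], np.float64(0.0)), ([-55, -14, 55, 127, 65, 53, 151], np.float64(0.0))]
40 20 0 [([38, 0, -45, 132, 62, 46, 136], np.float64(0.0)), ([1, 0, -7, 132, 62, 46, 136], np.float64(0.0)), ([57, 0, -64, 132, 61, 46, 136], np.float64(0.0))]
40 30 0.12 [([-13, -14, 20, 134, 66, 35, 151], np.float64(0.0)), ([-13, -14, 20, 134, 66, 35, 15
[... 930 characters left out ...]
7, -6, -5, 129, 61, 46, 151], np.float64(0.0)), ([3, -6, -1, 129, 61, 46, 151], np.float64(0.0)), ([7, -6, -5, 129, 61, 46, 151], np.float64(0.0))]
45 20 0 [([28, 3, -39, 133, 69, 51, 129], np.float64(0.0)), ([-2, 2, -8, 133, 68, 50, 130], np.float64(0.0)), ([50, 5, -61, 133, 71, 53, 128], np.float64(0.0))]
45 30 0.12 [([29, -13, -20, 136, 66, 30, 148], np.float64(0.0)), ([4, -12, 2, 136, 71, 34, 145], np.float64(0.0)), ([42, -14, -32, 136, 62, 27, 151], np.float64(0.0))]
45 30 0 [([69, -4, -76, 137, 73, 40, 125], np.float64(0.0569)), ([69, -4, -76, 137, 73, 40, 125], np.float64(0.0569)), ([69, -4, -76, 137, 73, 40, 125], np.float64(0.0569))]
([-0.028, 0.016, 0.345], [-0.212, -0.123, -0.69])
```

Request:
step_arm(
  delta_pos=[
    [0, 0, 0],
    [0, 0, 0],
    [0, 0, 0.1],
    [0, 0, 0.15],
    [0, 0, 0.15],
    [0, 0, 0.15],
    [0, 0, 0.15],
  ],
  rot=[
    [-0.04, -0.02, -0.12],
    [-0.07, -0.04, -0.23],
    [-0.11, -0.06, -0.35],
    [-0.14, -0.08, -0.46],
    [-0.18, -0.1, -0.58],
    [-0.21, -0.12, -0.69],
    [-0.21, -0.12, -0.69],
  ],
  gripper=[-1, -1, -1, -1, -1, -1, -1],
)

```text
time_s: 7.52
tool_pos: [0.501, -0.2649, 0.2751]
tool_rot: [-143.7, 34.2, 169.4]
force: [0.2, 0.1, -1.1]
grip_width: 0.0189
grasp_force: 24.8
```

```bash
python3 rec.py
python3 - <<'E'
from go import *
F=np.array([.503,-.099,.036]);b=np.array([0,-.7071,.7071])
x,R=pose(F+b*.27+[0,0,.05],45,20,-1)
print(rel(x,R@Rot.from_euler("z",-120,degrees=True).as_matrix()))
E
```

```text
7.53 [ 32.73 -11.93 -28.91 122.93  47.26  50.66  45.38] [ 0.501  -0.2649  0.2751] [-143.7   34.2  169.4] [ 0.2  0.1 -1.1] 0.01894989757597326 24.848309000954032
[[-0.814, 0.475, 0.336], [0.152, 0.731, -0.665], [-0.561, -0.49, -0.667]]
([-0.032, -0.091, 0.12], [0.001, -0.004, -0.701])
```

Request:
step_arm(
  delta_pos=[
    [0, -0.05, 0.05],
    [-0.03, -0.09, 0.12],
    [-0.03, -0.09, 0.12],
    [-0.03, -0.09, 0.12],
    [-0.03, -0.09, 0.12],
    [-0.03, -0.09, 0.12],
    [-0.03, -0.09, 0.12],
  ],
  rot=[
    [0, 0, -0.12],
    [0, 0, -0.23],
    [0, 0, -0.35],
    [0, 0, -0.46],
    [0, 0, -0.58],
    [0, 0, -0.7],
    [0, 0, -0.7],
  ],
  gripper=[-1, -1, -1, -1, -1, -1, -1],
)

```text
time_s: 8.4
tool_pos: [0.5077, -0.2932, 0.2716]
tool_rot: [-132.4, -8.3, -145.5]
force: [0.1, 0.5, -0.9]
grip_width: 0.0187
grasp_force: 24.8
```

```bash
python3 rec.py
python3 - <<'E'
from go import *
F=np.array([.503,-.099,.036]);b=np.array([0,-.7071,.7071])
for phi in (10,15,20):
  print(phi,rel(*pose(F+b*.25,45,phi,1)))
E
```

```text
8.4 [ 29.37 -10.04 -22.61 122.4   49.59  48.59 106.19] [ 0.5077 -0.2932  0.2716] [-132.4   -8.3 -145.5] [ 0.1  0.5 -0.9] 0.018716103925326032 24.84833744354546
[[-0.816, -0.469, 0.338], [-0.56, 0.496, -0.664], [0.144, -0.731, -0.667]]
10 ([-0.066, 0.273, 0.169], [-0.102, 0.061, -0.698])
15 ([-0.069, 0.271, 0.17], [-0.05, 0.031, -0.7])
20 ([-0.072, 0.269, 0.17], [0.003, -0.0, -0.7])
```

Request:
step_arm(
  delta_pos=[
    [0, 0, 0],
    [0, 0, 0],
    [0, 0.05, 0.05],
    [-0.03, 0.15, 0.1],
    [-0.07, 0.27, 0.17],
    [-0.07, 0.27, 0.17],
    [-0.07, 0.27, 0.17],
    [-0.07, 0.27, 0.17],
  ],
  rot=[
    [-0.01, 0, -0.12],
    [-0.02, 0.01, -0.23],
    [-0.03, 0.02, -0.35],
    [-0.03, 0.02, -0.46],
    [-0.04, 0.03, -0.58],
    [-0.05, 0.03, -0.7],
    [-0.05, 0.03, -0.7],
    [-0.05, 0.03, -0.7],
  ],
  gripper=[-1, -1, -1, -1, -1, -1, -1, -1],
)

```text
time_s: 9.4
tool_pos: [0.5051, -0.2817, 0.2081]
tool_rot: [-164.9, -45.1, -90.1]
force: [-0.1, -0.1, 0.0]
grip_width: 0.0189
grasp_force: 24.8
```

```bash
python3 rec.py
python3 - <<'E'
from go import *
F=np.array([.503,-.099,.036]);b=np.array([0,-.7071,.7071])
for phi in (10,15,20):
  print(phi,rel(*pose(F+b*.25,45,phi,1)))
a=cam("top")["img"][150:260,300:460,::-1]; b=cam("scene")["img"][110:230,200:320,::-1]
cv2.imwrite("pics/top_f.png",cam("top")["img"][:,:,::-1]);cv2.imwrite("pics/scene_f.png",cam("scene")["img"][:,:,::-1])
cv2.imwrite("pics/f.png",np.hstack([cv2.resize(a,(400,275)),cv2.resize(b,(400,400))[:275]]) if 0 else np.hstack([np.vstack([cv2.resize(a,(400,275)),np.zeros((125,400,3),np.uint8)]),cv2.resize(b,(400,400))]))
E
```

```text
9.4 [-12.31  -3.83  13.44 124.74  57.76  54.61 153.79] [ 0.5051 -0.2817  0.2081] [-164.9  -45.1  -90.1] [-0.1 -0.1  0. ] 0.01891455697070911 24.848622819408774
[[-0.001, -0.966, 0.259], [-0.706, -0.182, -0.684], [0.708, -0.184, -0.682]]
10 ([-0.004, 0.004, 0.001], [-0.058, -0.001, -0.001])
15 ([-0.004, 0.001, 0.001], [-0.0, -0.001, -0.001])
20 ([-0.004, -0.003, 0.001], [0.058, -0.001, -0.001])
```

View pics/f.png

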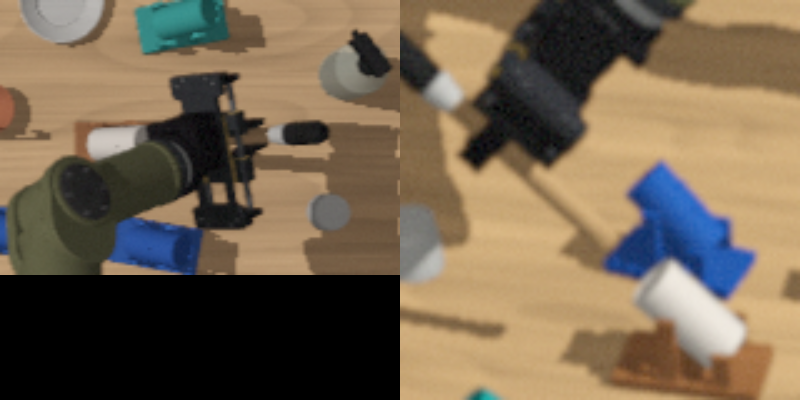

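The brush is now end for end: bristles at the upper right, the handle end at about scene (265,185), lined up with the crock mouth at about scene (276.5,195.5). I'll compare this with the expected projections.

Run:
```python
from go import *
def proj(n,X):
    c=cam(n);T=np.linalg.inv(np.array(c["pose"]));p=T[:3,:3]@X+T[:3,3];return np.round([c["fx"]*p[0]/p[2]+c["cx"],c["fy"]*p[1]/p[2]+c["cy"]],1)
F=np.array([.503,-.099,.036]);b=np.array([0,-.7071,.7071])
p,R=cur();g=p-.008*R[:,2];a=R[:,0]
for n in("scene","top"):
  print(n,"end",proj(n,g-a*.12),"mid",proj(n,g-.05*a),"tip",proj(n,g+a*.12),"mouth",proj(n,F+.079*b),"crockend",proj(n,F-.006*b))
c=cam("scene")
im=c["img"].astype(int); hsv=cv2.cvtColor(c["img"],cv2.COLOR_RGB2HSV)
# white crock mask
for n,(r0,r1,c0,c1) in (("scene",(180,225,265,310)),("top",(190,225,325,372))):
  h=cv2.cvtColor(cam(n)["img"],cv2.COLOR_RGB2HSV)[r0:r1,c0:c1]
  m=((h[...,1]<45)&(h[...,2]>120)).astype(np.uint8)
  k,l,s,ce=cv2.connectedComponentsWithStats(m);j=1+s[1:,4].argmax()
  print(n,ce[j]+[c0,r0],s[j],cv2.minAreaRect(np.argwhere(l==j)[:,::-1].astype(np.float32)+np.float32([c0,r0])), "expect centre",proj(n,F+.0365*b))
a0=cv2.resize(c["img"][150:240,210:330,::-1],None,fx=6,fy=6,interpolation=cv2.INTER_CUBIC)
for X,col in ((g-a*.12,(0,0,255)),(g-.05*a,(0,0,255)),(F+.079*b,(255,0,0)),(F-.006*b,(255,0,0))):
  q=((proj("scene",X)-[210,150]+.5)*6).astype(int); cv2.circle(a0,(int(q[0]),int(q[1])),4,col,1)
cv2.imwrite("pics/al.png",a0)
```

```text
scene end [260.9 181.7] mid [240.9 164.3] tip [189.4 119.3] mouth [274.6 193.9] crockend [297.3 213.7]
top end [369.2 205.9] mid [386.2 204.9] tip [432.4 202.3] mouth [357.8 206.8] crockend [339.1 207.8]
scene [286.71240602 202.72180451] [  6   8  33  31 532] ((286.5034484863281, 203.05862426757812), (35.04519271850586, 17.52259635925293), 41.6335334777832) expect centre [286.1 203.9]
top [344.07352941 205.86764706] [ 10  10  22  14 204] ((345.6147155761719, 206.49114990234375), (11.964654922485352, 21.705110549926758), 85.60128784179688) expect centre [348.3 207.3]
```

View pics/al.png

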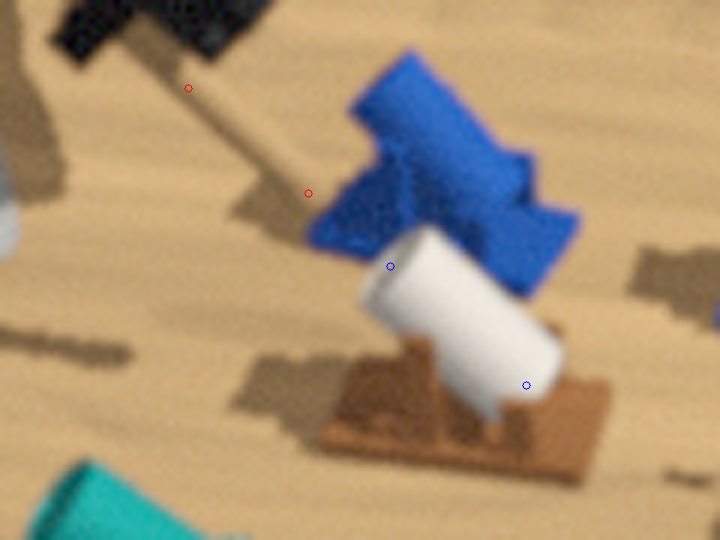

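Predicted and seen positions agree to about 1 px (2–3 mm), inside the 7 mm clearance. I'll insert along the axis and watch the force.

Request:
step_arm(
  delta_pos=[
    [-0.08, 0, 0],
    [-0.16, 0, 0],
    [-0.22, 0, 0],
    [-0.27, 0, 0],
    [-0.32, 0, 0],
    [-0.36, 0, 0],
    [-0.36, 0, 0],
  ],
  rot=[
    [0, 0, 0],
    [0, 0, 0],
    [0, 0, 0],
    [0, 0, 0],
    [0, 0, 0],
    [0, 0, 0],
    [0, 0, 0],
  ],
  gripper=[-1, -1, -1, -1, -1, -1, -1],
)

```text
time_s: 10.48
tool_pos: [0.5051, -0.23, 0.1572]
tool_rot: [-165.2, -45.1, -89.6]
force: [0.5, -0.9, -0.5]
grip_width: 0.0186
grasp_force: 24.8
```

```bash
python3 rec.py
python3 - <<'E'
from go import *
F=np.array([.503,-.099,.036]);b=np.array([0,-.7071,.7071])
print(rel(*pose(F+b*.12,45,15,1)))
a=cv2.resize(cam("scene")["img"][150:240,210:330,::-1],(480,360),interpolation=cv2.INTER_CUBIC); t=cv2.resize(cam("top")["img"][180:235,320:420,::-1],(300,165))
cv2.imwrite("pics/in.png",a)
E
```

```text
10.47 [-15.26   0.55   9.65 127.52  59.25  55.03 143.58] [ 0.5051 -0.23    0.1572] [-165.2  -45.1  -89.6] [ 0.5 -0.9 -0.5] 0.01862916829933702 24.848942896351218
[[0.005, -0.965, 0.261], [-0.706, -0.188, -0.683], [0.709, -0.181, -0.682]]
([-0.292, -0.0, 0.004], [-0.001, -0.001, 0.004])
```

View pics/in.png

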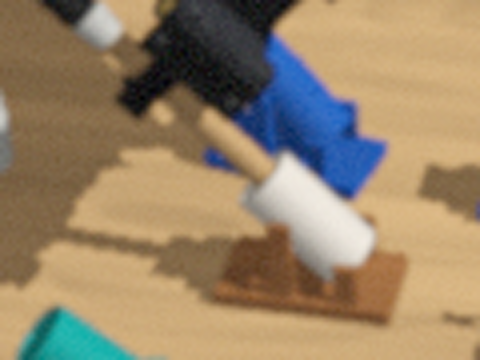

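The handle is in the mouth at crop (260,175) with almost no force. I'll carry on towards the floor, the last part slowly.

Request:
step_arm(
  delta_pos=[
    [-0.05, 0, 0],
    [-0.1, 0, 0],
    [-0.15, 0, 0],
    [-0.2, 0, 0],
    [-0.23, 0, 0],
    [-0.25, 0, 0],
    [-0.26, 0, 0],
    [-0.26, 0, 0],
  ],
  rot=[
    [0, 0, 0],
    [0, 0, 0],
    [0, 0, 0],
    [0, 0, 0],
    [0, 0, 0],
    [0, 0, 0],
    [0, 0, 0],
    [0, 0, 0],
  ],
  gripper=[-1, -1, -1, -1, -1, -1, -1, -1],
)

```text
time_s: 11.58
tool_pos: [0.5048, -0.1946, 0.1214]
tool_rot: [-165.1, -45.2, -89.8]
force: [-0.2, -2.0, 0.5]
grip_width: 0.0189
grasp_force: 24.8
```

Request:
step_arm(
  delta_pos=[
    [-0.01, 0, 0],
    [-0.02, 0, 0],
    [-0.03, 0, 0],
    [-0.03, 0, 0],
  ],
  rot=[
    [0, 0, 0],
    [0, 0, 0],
    [0, 0, 0],
    [0, 0, 0],
  ],
  gripper=[-1, -1, -1, -1],
)

```text
time_s: 12.08
tool_pos: [0.5048, -0.195, 0.1207]
tool_rot: [-164.9, -45.6, -90.2]
force: [-0.4, -12.0, 11.7]
grip_width: 0.0187
grasp_force: 24.8
```

There is 17 N, purely axial, so the handle end is on the floor. It touched about 7 mm earlier than nominal, which fits the handle end looking about 6 mm longer in the alignment crop. I'll release and back off along the tool axis.

Request:
step_arm(
  delta_pos=[
    [-0.02, 0, 0],
    [-0.02, 0, 0],
    [-0.02, 0, 0],
    [-0.02, 0, 0],
    [-0.02, 0, 0],
    [-0.02, 0, 0],
    [-0.02, 0, 0],
    [-0.02, 0, 0],
    [-0.02, 0, -0.1],
    [-0.02, 0, -0.3],
    [-0.02, 0, -0.5],
    [-0.02, 0, -0.8],
    [-0.02, 0, -0.9],
    [-0.02, 0, -0.9],
    [-0.02, 0, -0.9],
  ],
  rot=[
    [0, 0, 0],
    [0, 0, 0],
    [0, 0, 0],
    [0, 0, 0],
    [0, 0, 0],
    [0, 0, 0],
    [0, 0, 0],
    [0, 0, 0],
    [0, 0, 0],
    [0, 0, 0],
    [0, 0, 0],
    [0, 0, 0],
    [0, 0, 0],
    [0, 0, 0],
    [0, 0, 0],
  ],
  gripper=[-0.3, 0, 0.3, 0.5, 0.5, 0.5, 0.5, 0.5, 0.5, 0.5, 0.5, 0.5, 0.5, 0.5, 0.5],
)

```text
time_s: 13.95
tool_pos: [0.4575, -0.0648, 0.2356]
tool_rot: [-165.2, -45.2, -89.7]
force: [0.7, -0.0, 0.5]
grip_width: 0.065
grasp_force: 0.0
```

```bash
python3 rec.py
python3 - <<'E'
from go import *
a=cv2.resize(cam("scene")["img"][120:245,200:440,::-1],(768,400),interpolation=cv2.INTER_CUBIC)
cv2.imwrite("pics/end.png",a)
E
```

```text
13.95 [-27.45  -6.07  -2.39 123.38  47.39  77.78 139.65] [ 0.4575 -0.0648  0.2356] [-165.2  -45.2  -89.7] [ 0.7 -0.   0.5] 0.06501864137548374 0.0
[[0.004, -0.966, 0.259], [-0.705, -0.186, -0.684], [0.709, -0.18, -0.682]]
```

View pics/end.png

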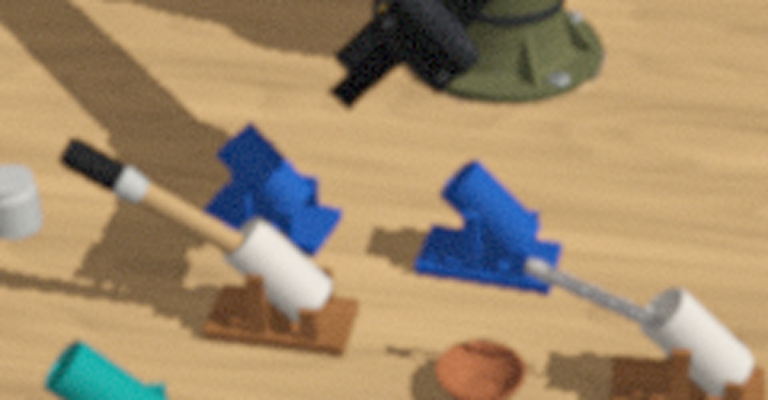

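The brush stands bristles-up in the same crock. Its tip is at scene (223,167), almost where the handle end was at the start, so about 160 mm shows and the handle is fully in. The gripper is clear and the tweezers are in place, so I'll hand in.

```bash
python3 -c "
from cell import env
print(env.sign_off())"
```

```text
the job is handed in; nothing more can be done
None
```

The brush is back in its own crock handle-down with the handle end at the floor, the gripper is clear of everything, and the job was handed in at about 14 s of the 54 s allowed.

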